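Spring-load two bearing blocks into their matching nests

TASK

Load the two bearing blocks into the nests that match the outline of their feet: the block with the oblong foot into the oblong nest, the one with the round foot into the round nest. Tip each one in toe first under the lip, pressing the spring jaw back, so that it ends fully down flat on the nest's floor with its heel held against the heel wall, upright and released. Leave the spare block with the square foot and everything else on the bench where they are.

Things in the scene. Friction and masses are not known exactly. Their poses are not given: they have to be found in the camera images.
- rect_block: Bare aluminium bearing block, 62 mm tall, 0.12 to 0.24 kg, standing on the bench. Oblong foot 72 (its x) x 34 (its y) x 12 mm thick; on its middle an upright housing 22 (x) x 28 (y) mm rising to 62 mm, with a bearing face on each x side. The same both ways round, so either end may be the toe. Origin: centre of the underside; z up.
- round_block: Bare aluminium bearing holder, 62 mm tall, 0.12 to 0.24 kg, standing on the bench. Round foot 56 mm in diameter, 12 mm thick, with a round boss 28 mm in diameter on its middle rising to 62 mm. Origin: centre of the underside; z up. Its yaw does not matter.
- rect_nest_seat (a point): Centre of the oblong nest's pocket floor: the seated foot's centre (x from heel wall to spring jaw, z up). Pocket 38 mm wide; straight heel wall 10 mm thick with its inner face at x = -36 mm; side walls 9 mm thick; all 7 mm high. The foot is 6 mm too long to drop in flat under the lip: tip its toe down 10 to 12 degrees, push the jaw back about 8 mm, then lay the heel down.
- rect_nest: The oblong nest: a low grey steel fixture fixed to the bench, 124 mm long, 56 mm wide, 32.5 mm high at the lip. Origin under the pocket's centre on the bench, axes as its seat; base plate 10 mm thick, its top is the pocket floor.
- rect_nest_lip (a point): Middle of the near lower edge of the oblong nest's lip, 17.5 mm above the pocket floor and 30 mm along x from the seat. The lip is 5 mm thick and runs 46 mm on to +x, closed at the sides. A level foot (12 mm) cannot pass over the heel wall and under it.
- rect_nest_face (a point): Foot of the oblong nest's flat spring jaw face, 1 mm above the pocket floor (jaw 14 mm high), under the lip. At rest 33 mm along x from the seat; it yields up to 14 mm to +x against a spring: 3.2 N to start, 0.4 N more per mm, so it pushes a seated foot back against the heel wall.
- round_nest_seat (a point): Centre of the round nest's pocket floor: the seated foot's centre (x from heel wall to spring jaw, z up). Pocket 60 mm wide; heel wall flanked by 45 degree walls, with its inner face at x = -28 mm; side walls 9 mm thick; all 7 mm high. The foot is 6 mm too long to drop in flat under the lip: tip its toe down 10 to 12 degrees, push the jaw back about 8 mm, then lay the heel down.
- round_nest: The round nest: a low grey steel fixture fixed to the bench, 108 mm long, 78 mm wide, 32.5 mm high at the lip. Origin under the pocket's centre on the bench, axes as its seat; base plate 10 mm thick, its top is the pocket floor.
- round_nest_lip (a point): Middle of the near lower edge of the round nest's lip, 17.5 mm above the pocket floor and 22 mm along x from the seat. The lip is 5 mm thick and runs 46 mm on to +x, closed at the sides. A level foot (12 mm) cannot pass over the heel wall and under it.
- round_nest_face (a point): Foot of the round nest's flat spring jaw face, 1 mm above the pocket floor (jaw 14 mm high), under the lip. At rest 25 mm along x from the seat; it yields up to 14 mm to +x against a spring: 3.2 N to start, 0.4 N more per mm, so it pushes a seated foot back against the heel wall.
- spare_block: Spare aluminium block that fits neither nest: square foot 50 x 50 x 12 mm, square housing 28 x 28 mm rising to 42 mm. Origin: centre of the underside. To be left alone.
- lock_ring: Bystander: loose steel ring, 42 mm across, 10 mm high, flat on the bench; origin: centre of the underside.
- jar: Bystander: small white jar with a black cap, 36 mm across, 45 mm tall; origin: centre of the underside.
- wrench: Bystander: steel wrench 150 mm long lying flat.
- screwdriver: Bystander: screwdriver 180 mm long lying flat.
Not all that is in view belongs to the job. Leave any pink look-alike of the round_block alone. What is shaped like the rect_block but red is not meant.

How it is judged:
By the outcome, as a careful person would: the job done as asked, in the order asked, and still so for the second after the job is handed in, with the robot touching nothing.
It also fails if it takes over 72 s, if anything falls off the work surface, if the arm or the gripper's body presses on something with over 40 N, if the wrist force passes 120 N, or if a joint passes its speed limit or range.

ROBOT

A 7-joint arm with a two-finger parallel gripper is mounted at the origin on the work surface. World frame = base frame: x ahead of the robot, y to its left, z up, the work surface at z = 0. Lengths are in m, angles in rad, forces in N, time in s.
With the tool pointing down it reaches from about 0.4 to 0.85 m from the base axis. Payload 10.4 kg.
Tool frame: the origin (TCP) lies midway between the tips of the shut fingers; the grasp point (between the pads) lies 19 mm behind it (grip_point_offset is the distance from the TCP to the grasp point, in m); z points along the fingers, y is the line along which they close (so a half turn about z gives the same grasp; the last joint's range is limited). The gripper opens to 87 mm and grips with 3 to 60 N. Pads are 19 mm wide; open, the fingers measure 117 mm over their backs; the gripper's body (75 mm by 190 mm) begins 51 mm behind the grasp point.
Start: joints at [1.16, 0.332, -0.065, 1.46, 0.022, 1.35, -0.088], TCP at [0.236, -0.579, 0.223] pointing down, gripper open.
Joint ranges: [-2.6, 2.6], [-0.5, 2.12], [-1.47, 1.34], [0.16, 2.42], [-1.27, 4.41], [0.06, 2.06], [-2.6, 2.6]. Speed limits (rad/s): [2.22, 2.22, 2.79, 2.79, 3.14, 3.14, 3.14].

INTERFACE

Orientations are given as [roll, pitch, yaw] about the fixed x, y, z axes, in that order (R = Rz(yaw) Ry(pitch) Rx(roll)).
In Python, from station import * gives the robot as it stands. The module is installed in compiled form; this text tells all that it offers.
- The arm moves only by the shell command python3 -m pendant 'ROWS' [FORCE]. ROWS is JSON, a list of rows, each a list of 5 numbers: the closure, from -1 (fully open) to 1 (shut), then the shift along the tool's x, y, z as a fraction of full scale, then the turn about the tool's z as a fraction of full scale. In form: [[claw, tx, ty, tz, roll], ...]. A call has 1 to 20 rows; each row is the pose to reach, as a shift and turn from the pose commanded when the call began, along the tool's axes at that moment, turning the shorter way round; what a row does not reach only later rows make up. Full scale, the value 1, is 0.1 m for a shift and 180 degrees for a turn. A row lasts 1/12 s, in which the tool goes at most 41.7 mm and 7.16 degrees, less where a joint would pass 70% of its speed; a pose out of reach is approached as far as the arm can. A call with a number of a shift or a turn outside -1 to 1 is refused whole. A call with a gripper value outside its range is refused whole. The fingers move at their own pace and stop on an object; FORCE is the grip in N (left out, the last holds). Time passes only in rows, so rows that repeat a pose let the fingers close. It gives the time, the measured TCP pose, the force, the opening and the grip force at its end, in the units of the state.
- sense(): the state, without advancing time (a new reading comes with each control period).
- snapshot(name): name is "scene" or "top" or "wrist"; returns a dict with "image" (420x560x3 uint8, red, green, blue), "mtx" (3x3 intrinsics, pixels), "extrinsics" (4x4, takes a point from world to camera coordinates). Camera axes: x right, y up, looking along -z (the intrinsics and any distortion apply to the point x, -y, -z); pixel columns grow to the right and rows downward; lengths in m; the calibration is good to about 2 mm. A picture is of the moment at which its call begins. There is no depth.
- close_job(): hands the job in; it is judged then, once.
Trained networks look in a picture, given as the dict that the camera call returned (one of the last four; its "shot" number tells which), for a name from the list of things; names that differ only in an ending like _2 or _b are one class to them, and where a whole thing is asked for, a point or a joint stands for the part that bears it (a point fixed in the world has none). Each returns a list of dicts, best first, with "conf" (0 to 1); they miss things now and then, are a little off and sometimes report something else, mostly with a low value. They report only what shows in the picture. A call takes as long as a camera call. They do not tell look-alikes from the thing itself.
- masks_of(picture, query): "region" (420x560 bool, what is visible of it) and "box" ([centre column, centre row, width, height] in pixels, round what is visible of it).
The state is a dict: "time": time; "qpos": joint angles; "qd": joint speeds; "tau": joint torques, N m; "tool_pos": TCP position; "ee_rot": TCP orientation; "ft_force": force on the tool from outside, world axes, zero at the start; "ft_torque": the same for the moment, N m; "grip_width": finger opening in m; "finger_force": force on a finger pad.
Only numpy, scipy, OpenCV 4.12 (cv2) and the standard library are available. Lean on these libraries where they do the work, as an engineer would, in place of code of your own. Each camera call takes 0.05 s, during which the arm holds its last target. There are 200 camera calls.

## Working session

There is one attempt and no reset: what is moved stays moved. The work goes in short steps, Python scripts to look and compute and a shell command to move; the robot and the scene stay as the last step left them, time stands still between calls to the robot, and variables do not carry over. Pictures are saved under pics/ and viewed, at most 10 in all, crops included, and the job is handed in when it is done.

```bash
mkdir -p pics; cat > h.py <<'E'
import numpy as np,cv2
from station import *
def save(p,n): cv2.imwrite(f'pics/{n}.png',cv2.cvtColor(p,cv2.COLOR_RGB2BGR))
def ray(p,uv):
    E=np.array(p['extrinsics']);K=np.array(p['mtx']);R=E[:3,:3];c=-R.T@E[:3,3]
    d=np.linalg.inv(K)@np.array([uv[0],uv[1],1.]);d=R.T@(d*[1,-1,-1]);return c,d/np.linalg.norm(d)
def atz(p,uv,z):
    c,d=ray(p,uv);return c+d*(z-c[2])/d[2]
def proj(p,X):
    E=np.array(p['extrinsics']);K=np.array(p['mtx']);X=np.atleast_2d(X)
    q=(X@E[:3,:3].T+E[:3,3])*[1,-1,-1];q=q@K.T;return q[:,:2]/q[:,2:]
def tri(obs):
    A=np.zeros((3,3));b=np.zeros(3)
    for p,uv in obs:
        c,d=ray(p,uv);P=np.eye(3)-np.outer(d,d);A+=P;b+=P@c
    return np.linalg.solve(A,b)
E
python3 - <<'E'
from h import *
s=sense();print({k:np.round(v,3).tolist() for k,v in s.items()})
a=snapshot('top');b=snapshot('scene')
print([k for k in a],a['mtx'],b['mtx'])
save(a['image'],'top');save(b['image'],'scene')
for n in ['rect_block','round_block','rect_nest','round_nest','spare_block']:
  for nm,p in(('top',a),('scene',b)):
    for m in masks_of(p,n): print(n,nm,round(m['conf'],2),np.round(m['box']),np.round(atz(p,m['box'][:2],0.02),3))
E
```

```text
{'time': 0.0, 'qpos': [1.16, 0.333, -0.065, 1.461, 0.022, 1.35, -0.089], 'qd': [0.0, -0.001, -0.0, 0.0, 0.001, 0.0, -0.001], 'tau': [-0.0, -62.325, 0.024, -38.988, -0.061, 0.04, 0.0], 'tool_pos': [0.236, -0.578, 0.222], 'ee_rot': [-3.14, 0.0, 0.388], 'ft_force': [-0.224, 0.236, -0.019], 'ft_torque': [0.009, -0.026, -0.018], 'finger_force': 0.0, 'grip_width': 0.087}
['image', 'mtx', 'extrinsics', 'shot'] [[454.4867761    0.         268.11791849]
 [  0.         454.4867761  211.94247192]
 [  0.           0.           1.        ]] [[448.5843088    0.         281.62698923]
 [  0.         448.5843088  207.92766096]
 [  0.           0.           1.        ]]
rect_block top 0.88 [446. 228.  28.  35.] [ 0.511 -0.499  0.02 ]
rect_block scene 0.66 [223. 166.  23.  35.] [ 0.52  -0.318  0.02 ]
rect_block scene 0.55 [176. 137.  19.  30.] [ 0.5   -0.504  0.02 ]
rect_block scene 0.37 [336. 228.  58.  39.] [0.539 0.027 0.02 ]
round_block top 0.97 [251. 161.  23.  22.] [ 0.68  -0.062  0.02 ]
round_block top 0.84 [289. 185.  20.  29.] [ 0.622 -0.147  0.02 ]
round_block scene 0.95 [249. 215.  30.  37.] [ 0.621 -0.152  0.02 ]
round_block scene 0.75 [264. 251.  28.  36.] [ 0.688 -0.059  0.02 ]
rect_nest top 0.97 [123. 233.  28.  58.] [0.521 0.233 0.02 ]
rect_nest scene 0.86 [426. 269.  48.  54.] [0.533 0.234 0.02 ]
round_nest top 0.8 [219. 227.  44.  53.] [0.529 0.014 0.02 ]
round_nest scene 0.76 [333. 228.  53.  42.] [0.545 0.023 0.02 ]
spare_block top 0.92 [270. 246.  31.  25.] [ 0.481 -0.1    0.02 ]
spare_block scene 0.82 [302. 193.  26.  27.] [ 0.487 -0.098  0.02 ]
spare_block scene 0.72 [253. 144.  54.  11.] [ 0.4   -0.315  0.02 ]
spare_block scene 0.25 [333. 229.  55.  44.] [0.547 0.025 0.02 ]
```

```bash
python3 - <<'E'
import cv2,numpy as np
t=cv2.imread('pics/top.png');s=cv2.imread('pics/scene.png')
a=cv2.resize(t[125:285,85:485],None,fx=2,fy=2,interpolation=3);b=cv2.resize(s[100:240+60,130:530],None,fx=2,fy=2)[:,:800][:280]
b=cv2.resize(s[115:310,150:450],(800,520))[:280+0]
cv2.imwrite('pics/v1.png',np.vstack([a,b]))
E
```

```text
(no output)
```

View pics/v1.png

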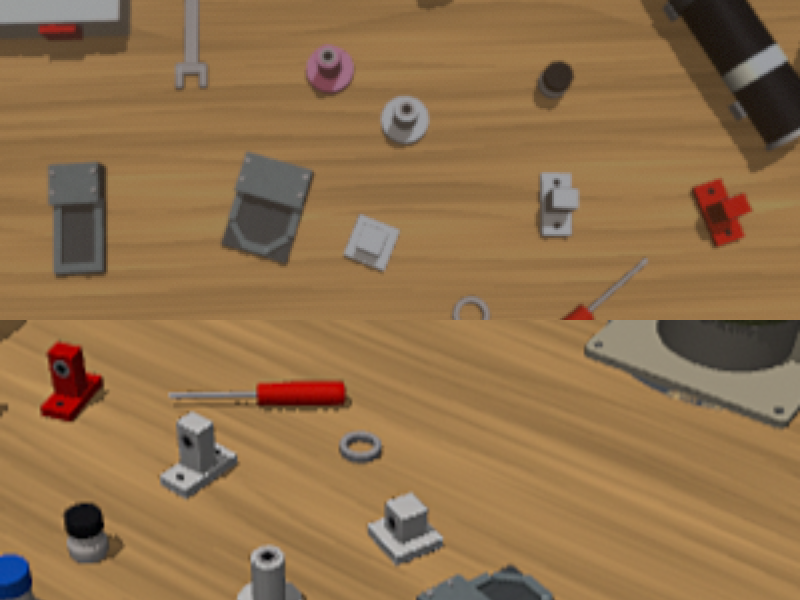

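The aluminium oblong block is at top px ~(363,227). Its look-alike at (446,228) is red and excluded. Of the round ones, (288,185) is bare aluminium and (250,160) is pink, so excluded. I'll go above the aluminium oblong block and confirm with a wrist crop.

```bash
python3 -m pendant '[[-1,0,0,0,0.04],[-1,0,0,0,0.08],[-1,0,0,0,0.1235],[-1,0,0,0,0.1235]]' 20 && python3 -m pendant '[[-1,0.3,-0.3,0,0],[-1,0.6,-0.6,0,0],[-1,1,-0.9,0,0],[-1,1,-0.9,0,0]]' && python3 -m pendant '[[-1,0.3,-0.3,0,0],[-1,0.6,-0.6,0,0],[-1,1,-0.9,0,0],[-1,1,-0.9,0,0]]' && python3 -m pendant '[[-1,0.3,-0.3,0,0],[-1,0.5,-0.6,0,0],[-1,0.54,-0.8,0,0],[-1,0.54,-0.8,0,0],[-1,0.54,-0.8,0,0]]'
python3 - <<'E'
from h import *
p=snapshot('wrist');E=np.array(p['extrinsics']);s=sense();print(s['tool_pos'],s['ee_rot'],s['time']);print('cam',-E[:3,:3].T@E[:3,3],E[:3,:3])
save(p['image'],'w1')
for n in ['rect_block','round_block']:
  for m in masks_of(p,n): print(n,m['conf'],m['box'])
E
```

```text
time: 0.93
tool_pos: [0.2364, -0.5786, 0.2226]
ee_rot: [3.141, -0.0, -0.006]
ft_force: [-0.3, -0.0, -0.0]
grip_width: 0.0871
finger_force: 0.0
time: 1.27
tool_pos: [0.343, -0.4832, 0.223]
ee_rot: [-3.14, -0.003, 0.012]
ft_force: [1.1, 0.5, -0.4]
grip_width: 0.0868
finger_force: 0.0
time: 1.6
tool_pos: [0.4424, -0.3924, 0.2229]
ee_rot: [-3.14, -0.003, 0.012]
ft_force: [1.2, 1.6, -0.8]
grip_width: 0.0866
finger_force: 0.0
time: 2.02
tool_pos: [0.491, -0.3177, 0.2227]
ee_rot: [3.141, -0.0, 0.005]
ft_force: [-0.1, -0.7, -0.6]
grip_width: 0.0867
finger_force: 0.0
[ 0.49017633 -0.31919255  0.22266758] [3.14089792e+00 9.21913627e-05 2.23459203e-03] 2.0667
cam [ 0.57326515 -0.31681076  0.38458879] [[ 0.0061929  -0.99997983  0.00140656]
 [ 0.95446897  0.00549152 -0.29825965]
 [ 0.29824591  0.00318961  0.95448374]]
rect_block 0.81 [282.5, 157.6, 30.4, 59.7]
rect_block 0.55 [435.4, 172.4, 56.6, 61.7]
round_block 0.93 [37.8, 16.0, 64.8, 32.0]
round_block 0.8 [123.2, 64.8, 67.3, 50.0]
```

View pics/w1.png

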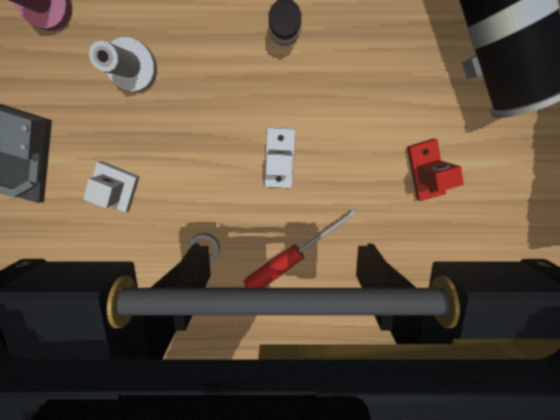

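The wrist crop confirms it: bare aluminium oblong block at (281,158), red look-alike at (435,172), aluminium round block at (123,65), pink one at (40,8). Next I'll fit models to the masks across views.

```bash
cat > fit.py <<'E'
from h import *
from scipy.optimize import minimize
def box(x0,x1,y0,y1,z0,z1): return np.array([[x,y,z] for x in(x0,x1) for y in(y0,y1) for z in(z0,z1)])/1000
def cyl(r,z0,z1):
    t=np.linspace(0,2*np.pi,48,endpoint=False);c=np.c_[r*np.cos(t),r*np.sin(t)]
    return np.vstack([np.c_[c,0*t+z0],np.c_[c,0*t+z1]])/1000
M={'rect_block':[box(-36,36,-17,17,0,12),box(-11,11,-14,14,0,62)],
 'round_block':[cyl(28,0,12),cyl(14,0,62)],
 # nest outline: x extents 124 / 108 long
 'rect_nest':[box(-46,78,-28,28,0,17),box(30,76,-28,28,0,32.5)],
 'round_nest':[box(-38,70,-39,39,0,10),box(22,68,-39,39,0,32.5),
   np.vstack([box(-38,22,-39*0+-16,16,0,17),box(-12,22,-39,39,0,17)])]}
S=4
def mask(p,parts,x,y,z,yaw):
    c,s=np.cos(yaw),np.sin(yaw);R=np.array([[c,-s,0],[s,c,0],[0,0,1]])
    im=np.zeros((420*S,560*S),np.uint8)
    for P in parts:
        uv=proj(p,P@R.T+[x,y,z]);cv2.fillConvexPoly(im,cv2.convexHull(np.float32(uv*S+S/2)).astype(np.int32),1)
    return im
def fit(name,views,x0,free=3):
    """views: list of (picture, region)"""
    sc=np.array([.01,.01,.1,.01])[:free]
    big=[cv2.resize(r.astype(np.uint8)*255,None,fx=S,fy=S,interpolation=cv2.INTER_LINEAR)>127 for _,r in views]
    def cost(q):
        v=q*sc;z=v[3] if free>3 else 0;e=0
        for (p,_),b in zip(views,big):
            m=mask(p,M[name],v[0],v[1],z,v[2])>0;e+=1-(m&b).sum()/(m|b).sum()
        return e/len(views)
    best=None
    for d in ([0,0,0],[0,0,2],[0,0,-2]):
        q0=(np.array(list(x0)+[0])[:free])/sc;q0[:3]+=d
        r=minimize(cost,q0,method='Nelder-Mead',options=dict(initial_simplex=np.vstack([q0]+[q0+.6*np.eye(free)[i] for i in range(free)]),xatol=.005,fatol=1e-4))
        if best is None or r.fun<best.fun: best=r
    return np.round(best.x*sc,4),round(best.fun,3)
def near(p,name,X):
    u=proj(p,X)[0];ms=[m for m in masks_of(p,name) if np.hypot(*(np.array(m['box'][:2])-u))<25]
    return ms[0]['region'] if ms else None
E
python3 - <<'E'
from fit import *
P={n:snapshot(n) for n in('top','scene','wrist')}
G={'rect_block':(.52,-.318,0),'round_block':(.622,-.15,0),'rect_nest':(.53,.233,0),'round_nest':(.535,.016,-.3)}
for n,g in G.items():
    V=[]
    for k,p in P.items():
        u=proj(p,[g[0],g[1],.02])[0]
        if not(15<u[0]<545 and 15<u[1]<405) or (k=='wrist' and 'nest' in n): continue
        r=near(p,n,[g[0],g[1],.02])
        if r is not None:
            V.append((p,r));print(n,k,fit(n,[(p,r)],g))
    if V: print(n,'all',fit(n,V,g),'z free',fit(n,V,g,4))
E
```

```text
rect_block scene (array([ 0.5185, -0.315 , -0.0792]), np.float64(0.07))
rect_block wrist (array([ 0.5222, -0.3125, -0.0448]), np.float64(0.04))
rect_block all (array([ 0.5213, -0.3129, -0.0409]), np.float64(0.089)) z free (array([ 0.5218, -0.3125, -0.0514,  0.0032]), np.float64(0.063))
round_block top (array([ 0.6262, -0.1447,  0.2153]), np.float64(0.034))
round_block scene (array([ 0.6238, -0.1449,  0.0112]), np.float64(0.063))
round_block wrist (array([ 0.6262, -0.1433, -0.0698]), np.float64(0.044))
round_block all (array([ 0.6258, -0.144 , -0.0579]), np.float64(0.06)) z free (array([ 0.6256, -0.1441, -0.2554,  0.0018]), np.float64(0.054))
rect_nest top (array([0.5057, 0.2315, 0.0162]), np.float64(0.033))
rect_nest scene (array([0.5021, 0.2321, 0.031 ]), np.float64(0.035))
rect_nest all (array([0.5045, 0.2317, 0.0286]), np.float64(0.048)) z free (array([0.5051, 0.2315, 0.0351, 0.0012]), np.float64(0.049))
round_nest top (array([ 0.512 ,  0.0219, -0.3161]), np.float64(0.033))
round_nest scene (array([ 0.5096,  0.0209, -0.3055]), np.float64(0.054))
round_nest all (array([ 0.5114,  0.0215, -0.3151]), np.float64(0.051)) z free (array([ 0.5115,  0.0216, -0.3127,  0.0023]), np.float64(0.044))
```

```bash
python3 -m pendant '[[-1,0.32,-0.065,0.2,0.015],[-1,0.32,-0.065,0.6,0.015],[-1,0.32,-0.065,1,0.015],[-1,0.32,-0.065,1,0.015],[-1,0.32,-0.065,1,0.015],[-1,0.32,-0.065,1,0.015]]' 20 && python3 -m pendant '[[-1,0,0,0.3,0],[-1,0,0,0.6,0],[-1,0,0,0.9,0],[-1,0,0,1,0],[-1,0,0,1,0],[-1,0,0,1,0],[1,0,0,1,0],[1,0,0,1,0],[1,0,0,1,0],[1,0,0,1,0],[1,0,0,1,0],[1,0,0,1,0]]'
```

```text
time: 3.32
tool_pos: [0.5233, -0.3129, 0.125]
ee_rot: [3.14, -0.002, -0.048]
ft_force: [0.6, 0.1, 1.6]
grip_width: 0.087
finger_force: 0.0
time: 4.32
tool_pos: [0.5225, -0.3122, 0.0228]
ee_rot: [3.141, -0.0, -0.047]
ft_force: [0.3, 0.1, 0.2]
grip_width: 0.0551
finger_force: 0.0
```

```bash
python3 -m pendant '[[1,0,0,0,0],[1,0,0,0,0],[1,0,0,0,0],[1,0,0,0,0],[1,0,0,0,0],[1,0,0,0,0],[1,0,0,0,0],[1,0,0,0,0],[1,0,0,-0.2,0],[1,0,0,-0.5,0],[1,0,0,-0.8,-0.024],[1,0,0,-1,-0.024],[1,0,0,-1,-0.024],[1,0,0,-1,-0.024]]' 20 && python3 -m pendant '[[1,0.1,-0.3,0,0],[1,0.2,-0.65,0,0],[1,0.2,-1,0,0]]' && python3 -m pendant '[[1,0.1,-0.35,0,0],[1,0.2,-0.7,0,0],[1,0.2,-1,0,0]]' && python3 -m pendant '[[1,0.1,-0.35,0,0],[1,0.2,-0.7,0,0],[1,0.2,-1,0,0]]' && python3 -m pendant '[[1,0.1,-0.35,0,0],[1,0.2,-0.7,0,0],[1,0.2,-1,0,0]]' && python3 -m pendant '[[1,0.1,-0.35,0,0],[1,0.2,-0.7,0,0],[1,0.235,-1,0,0],[1,0.235,-1.0,0,0]]' && python3 -m pendant '[[1,0,-0.2,0,0],[1,0,-0.44,0,0],[1,0,-0.44,0,0],[1,0,-0.44,0,0],[1,0,-0.44,0,0]]'
python3 - <<'E'
from fit import *
P={n:snapshot(n) for n in('top','scene','wrist')}
save(P['wrist']['image'],'w2')
g=(.505,.2316,.028);V=[]
for k,p in P.items():
    r=near(p,'rect_nest',[g[0]+.015,g[1],.02])
    if r is not None: V.append((p,r));print(k,fit('rect_nest',[(p,r)],g))
print(fit('rect_nest',V,g));s=sense();print(s['tool_pos'],s['ee_rot'],s['ft_force'],s['grip_width'])
E
```

```text
time: 5.48
tool_pos: [0.5229, -0.3124, 0.1234]
ee_rot: [3.14, -0.002, 0.028]
ft_force: [-0.6, 0.4, -2.4]
grip_width: 0.0279
finger_force: 20.0
time: 5.73
tool_pos: [0.5397, -0.21, 0.1206]
ee_rot: [-3.14, 0.002, 0.027]
ft_force: [0.9, 1.0, -1.9]
grip_width: 0.028
finger_force: 20.0
time: 5.98
tool_pos: [0.5569, -0.1078, 0.1209]
ee_rot: [-3.14, 0.002, 0.03]
ft_force: [0.9, 0.7, -2.1]
grip_width: 0.0279
finger_force: 20.0
time: 6.23
tool_pos: [0.5739, -0.0077, 0.1209]
ee_rot: [-3.141, 0.002, 0.029]
ft_force: [0.5, 0.3, -2.0]
grip_width: 0.0277
finger_force: 20.0
time: 6.48
tool_pos: [0.591, 0.0925, 0.1207]
ee_rot: [-3.141, 0.002, 0.029]
ft_force: [-0.4, -0.0, -1.8]
grip_width: 0.0282
finger_force: 20.0
time: 6.82
tool_pos: [0.6094, 0.1991, 0.1205]
ee_rot: [-3.137, 0.003, 0.037]
ft_force: [-1.8, 1.7, -0.4]
grip_width: 0.0282
finger_force: 20.0
time: 7.23
tool_pos: [0.61, 0.2337, 0.121]
ee_rot: [3.14, 0.002, 0.028]
ft_force: [-0.4, -0.2, -2.1]
grip_width: 0.0275
finger_force: 20.0
top (array([0.5072, 0.2314, 0.0299]), np.float64(0.151))
scene (array([0.5027, 0.2316, 0.0512]), np.float64(0.611))
wrist (array([0.4025, 0.2245, 0.0977]), np.float64(0.753))
(array([0.5054, 0.2317, 0.0309]), np.float64(0.527))
[0.61077214 0.23375302 0.12246361] [3.14127601e+00 4.63115331e-06 2.69765370e-02] [-0.95628728  0.73242495 -1.61902709] 0.027490639315015223
```

View pics/w2.png

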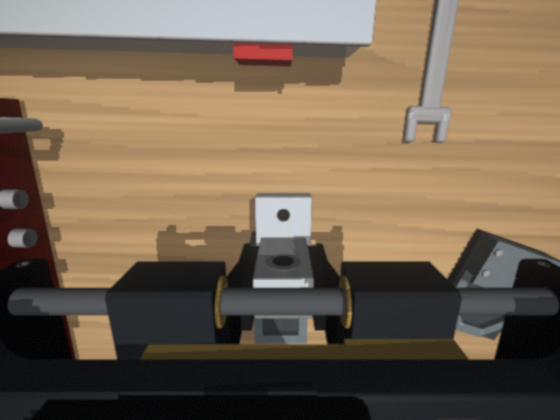

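The picture shows the held oblong block, toe plate edge at row ~193, columns 255–311, with its hole at (283,215). I'll lower the heel onto the far end of the nest lip to tilt it in the grip.

```bash
python3 - <<'E'
from h import *
p=snapshot('wrist');T=np.array(sense()['tool_pos'])
for off in (-.003,0,.003):
  print(off,proj(p,T+[[.036+off,.017,-.0108],[.036+off,-.017,-.0108]]).round(1).tolist())
E
python3 -m pendant '[[1,0,0,0.2,0],[1,0,0,0.4,0],[1,0,0,0.615,0],[1,0,0,0.615,0],[1,0,0,0.615,0]]' 20 && python3 -m pendant '[[1,0,0,0.02,0],[1,0,0,0.04,0],[1,0,0,0.06,0],[1,0,0,0.06,0]]' && python3 -m pendant '[[1,0,0,0.01,0],[1,0,0,0.025,0],[1,0,0,0.04,0],[1,0,0,0.045,0],[1,0,0,0.045,0],[1,0,0,0.045,0]]'
python3 - <<'E'
from h import *
p=snapshot('wrist');save(p['image'],'w3');s=sense();print(s['tool_pos'],s['ft_force'])
i=p['image'].astype(int).sum(2)//3;print(i[160:250:3,265].tolist());print(i[195,235:330:3].tolist())
E
```

```text
-0.003 [[255.5, 201.2], [312.8, 202.7]]
0 [[255.5, 196.3], [313.1, 197.8]]
0.003 [[255.5, 191.3], [313.4, 192.9]]
time: 8.0
tool_pos: [0.61, 0.2341, 0.0604]
ee_rot: [3.141, 0.002, 0.028]
ft_force: [0.2, 0.7, -1.0]
grip_width: 0.0282
finger_force: 20.0
time: 8.33
tool_pos: [0.6108, 0.2346, 0.0555]
ee_rot: [-3.142, -0.001, 0.028]
ft_force: [0.2, 0.0, -3.0]
grip_width: 0.0279
finger_force: 20.0
time: 8.83
tool_pos: [0.6128, 0.2347, 0.0528]
ee_rot: [-3.141, -0.005, 0.027]
ft_force: [2.6, -1.4, 7.9]
grip_width: 0.0282
finger_force: 20.0
[0.61283576 0.23462393 0.0528715 ] [ 1.93534544 -1.69446827  8.24393336]
[149, 136, 132, 140, 143, 145, 153, 155, 154, 158, 162, 151, 103, 172, 208, 208, 208, 208, 209, 208, 208, 208, 208, 209, 208, 208, 190, 94, 93, 91]
[149, 149, 150, 150, 146, 146, 146, 139, 126, 127, 127, 127, 126, 127, 127, 126, 126, 128, 127, 127, 127, 128, 128, 128, 129, 146, 151, 152, 151, 151, 151, 151]
```

```bash
python3 -m pendant '[[1,0,0,0,0],[1,0,0,0,0],[1,0,0,0,0],[1,0,0,0.01,0],[1,0,0,0.02,0],[1,0,0,0.02,0],[1,0,0,0.02,0]]' 10
python3 - <<'E'
from h import *
p=snapshot('wrist');i=p['image'].astype(int).sum(2)//3
for c in(262,283,305): print(c,i[170:230,c].tolist())
from math import *
T=np.array(sense()['tool_pos']);print(T,sense()['ft_force'])
for th in (4,6,8,10,11,12,13):
  t=radians(th);pv=T+[0,0,.019];hp=.0415
  f=lambda x,z:np.array([x*cos(t)+z*sin(t),0,-x*sin(t)+z*cos(t)])
  q=[proj(p,pv+f(.0375,z-hp))[0].round(1).tolist() for z in(.012,0)];print(th,q)
E
```

```text
time: 9.47
tool_pos: [0.6137, 0.2347, 0.051]
ee_rot: [-3.14, -0.007, 0.027]
ft_force: [6.0, 0.1, 6.1]
grip_width: 0.0278
finger_force: 10.0
262 [138, 139, 142, 143, 142, 143, 143, 145, 147, 151, 153, 153, 154, 155, 154, 155, 155, 157, 157, 158, 161, 161, 161, 159, 155, 149, 135, 105, 102, 138, 188, 207, 209, 209, 208, 208, 209, 209, 208, 208, 209, 209, 208, 208, 209, 208, 209, 209, 209, 209, 209, 209, 208, 209, 209, 209, 209, 209, 208, 208]
283 [137, 139, 142, 143, 143, 143, 144, 146, 147, 150, 153, 155, 157, 156, 155, 155, 155, 155, 156, 158, 160, 160, 161, 160, 159, 152, 135, 105, 101, 140, 189, 206, 208, 210, 209, 208, 209, 208, 209, 205, 181, 117, 69, 59, 59, 59, 60, 58, 58, 58, 58, 58, 71, 118, 176, 203, 208, 208, 208, 208]
305 [135, 138, 140, 143, 144, 144, 144, 146, 148, 149, 152, 155, 156, 158, 156, 157, 155, 154, 154, 155, 158, 156, 155, 153, 151, 150, 136, 106, 102, 139, 188, 206, 209, 208, 209, 209, 209, 209, 209, 208, 208, 209, 208, 209, 208, 208, 209, 209, 208, 208, 209, 210, 209, 209, 208, 209, 209, 208, 209, 208]
[0.61361042 0.23464025 0.05098759] [ 5.49142765 -1.05647843  6.4731736 ]
4 [[284.7, 197.1], [284.6, 193.6]]
6 [[284.6, 198.4], [284.5, 195.5]]
8 [[284.6, 199.8], [284.4, 197.5]]
10 [[284.5, 201.2], [284.3, 199.5]]
11 [[284.5, 202.0], [284.3, 200.5]]
12 [[284.4, 202.7], [284.2, 201.5]]
13 [[284.4, 203.5], [284.2, 202.6]]
```

```bash
python3 -m pendant '[[1,0,0,0.01,0],[1,0,0,0.02,0],[1,0,0,0.028,0],[1,0,0,0.028,0],[1,0,0,0.028,0]]' 10 && python3 -m pendant '[[1,0,0,-0.1,0],[1,0,0,-0.3,0],[1,0,0,-0.5,0],[1,0,0,-0.5,0],[1,0,0,-0.5,0],[1,0,0,-0.5,0]]' 45
python3 - <<'E'
from h import *
p=snapshot('wrist');save(p['image'],'w4');i=p['image'].astype(int).sum(2)//3
for c in(262,305): print(c,i[190:215,c].tolist())
print(i[205,245:325].tolist())
from math import *
s=sense();T=np.array(s['tool_pos']);print(T,s['ee_rot'],s['ft_force'])
for th in (8,10,12,14):
  t=radians(th);pv=T+[0,0,.019];hp=.0415
  f=lambda x,z:np.array([x*cos(t)+z*sin(t),0,-x*sin(t)+z*cos(t)])
  q=[proj(p,pv+f(.0375,z-hp))[0].round(1).tolist() for z in(.012,0)]+[proj(p,pv+f(.011,.0205))[0].round(1).tolist(),proj(p,pv+f(-.011,.0205))[0].round(1).tolist()];print(th,q)
E
```

```text
time: 9.93
tool_pos: [0.6142, 0.2347, 0.0486]
ee_rot: [-3.14, -0.008, 0.027]
ft_force: [7.5, -0.1, 6.5]
grip_width: 0.0281
finger_force: 10.0
time: 10.43
tool_pos: [0.6101, 0.2343, 0.095]
ee_rot: [3.141, 0.001, 0.028]
ft_force: [-0.8, -0.0, -2.0]
grip_width: 0.0275
finger_force: 45.0
262 [152, 155, 157, 159, 160, 160, 155, 138, 106, 127, 178, 203, 209, 208, 209, 208, 208, 208, 209, 208, 209, 209, 209, 207, 210]
305 [150, 153, 155, 159, 161, 161, 157, 140, 108, 127, 179, 203, 208, 208, 210, 208, 209, 209, 209, 208, 209, 209, 208, 208, 209]
[135, 135, 136, 136, 136, 131, 110, 95, 92, 108, 152, 190, 206, 209, 208, 208, 209, 208, 208, 209, 208, 208, 209, 209, 209, 208, 208, 208, 209, 209, 209, 209, 209, 208, 210, 209, 209, 208, 208, 208, 209, 209, 208, 209, 208, 208, 209, 209, 209, 209, 209, 209, 208, 208, 209, 209, 209, 208, 209, 208, 208, 208, 208, 208, 204, 190, 164, 145, 142, 140, 141, 140, 141, 141, 142, 141, 141, 141, 141, 141]
[0.60986689 0.23416832 0.09453132] [3.14079451e+00 1.74658340e-03 2.81816943e-02] [ 0.18181803  0.49614312 -1.97495003]
8 [[284.8, 199.8], [284.6, 197.4], [284.4, 271.4], [283.0, 315.8]]
10 [[284.7, 201.3], [284.5, 199.4], [284.4, 269.6], [283.1, 314.7]]
12 [[284.6, 202.7], [284.4, 201.4], [284.5, 267.8], [283.1, 313.7]]
14 [[284.6, 204.3], [284.3, 203.5], [284.5, 266.1], [283.2, 312.5]]
```

View pics/w4.png

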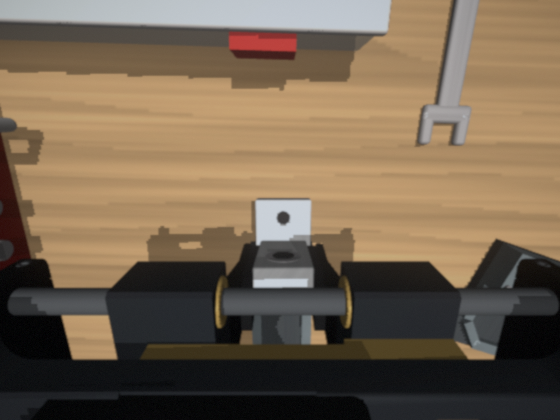

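```bash
cat > tilt.py <<'E'
from h import *
from scipy.optimize import least_squares
def tiltfit(p,T,yaw,rows,pts,g0=(0,0,0)):
    """rows: dict idx->row; pts: local (x,z) of block from its origin. tilt about pad axis, ox: x offset of block, h: pivot height over underside"""
    cy,sy=np.cos(yaw),np.sin(yaw)
    def pred(v):
        t,ox,h=v[0],v[1]/1000,v[2]/1000;out=[]
        for x,z in pts:
            x=x/1000+ox;z=z/1000-h;X=x*np.cos(t)+z*np.sin(t);Z=-x*np.sin(t)+z*np.cos(t)
            out.append(proj(p,T+[X*cy,X*sy,Z+.019])[0][1])
        return np.array(out)
    r=least_squares(lambda v:pred(v)-rows,[.1,0,41])
    return np.degrees(r.x[0]).round(1),r.x[1:].round(1),r.fun.round(1)
E
python3 - <<'E'
import cv2
for n in('w2','w4'):
    i=cv2.cvtColor(cv2.imread(f'pics/{n}.png'),6)
    print(n,[f'{r}:{i[r,262]}' for r in range(186,300)])
E
```

```text
w2 ['186:169', '187:170', '188:171', '189:168', '190:165', '191:160', '192:146', '193:116', '194:104', '195:106', '196:124', '197:163', '198:196', '199:208', '200:210', '201:209', '202:210', '203:209', '204:209', '205:209', '206:209', '207:209', '208:209', '209:210', '210:210', '211:210', '212:209', '213:210', '214:209', '215:209', '216:210', '217:209', '218:210', '219:209', '220:210', '221:209', '222:209', '223:209', '224:209', '225:209', '226:209', '227:209', '228:210', '229:208', '230:208', '231:209', '232:208', '233:209', '234:209', '235:206', '236:193', '237:155', '238:116', '239:103', '240:102', '241:102', '242:102', '243:101', '244:101', '245:101', '246:102', '247:101', '248:101', '249:101', '250:102', '251:101', '252:101', '253:100', '254:95', '255:83', '256:78', '257:77', '258:79', '259:77', '260:78', '261:78', '262:77', '263:78', '264:77', '265:77', '266:77', '267:77', '268:77', '269:77', '270:78', '271:77', '272:75', '273:77', '274:76', '275:77', '276:77', '277:84', '278:110', '279:152', '280:196', '281:207', '282:208', '283:208', '284:209', '285:207', '286:192', '287:150'
[... 641 characters left out ...]
, '233:207', '234:207', '235:208', '236:207', '237:207', '238:206', '239:199', '240:169', '241:116', '242:88', '243:82', '244:84', '245:83', '246:82', '247:83', '248:82', '249:83', '250:83', '251:83', '252:82', '253:83', '254:83', '255:81', '256:80', '257:73', '258:72', '259:72', '260:71', '261:72', '262:71', '263:69', '264:70', '265:71', '266:76', '267:93', '268:119', '269:136', '270:144', '271:145', '272:146', '273:147', '274:146', '275:146', '276:146', '277:145', '278:148', '279:168', '280:197', '281:206', '282:207', '283:207', '284:207', '285:204', '286:192', '287:147', '288:81', '289:47', '290:50', '291:55', '292:60', '293:64', '294:70', '295:72', '296:75', '297:76', '298:80', '299:83']
```

```bash
cat >> tilt.py <<'E'
PTS=[(36,0),(36,12),(11,12),(11,62)]
E
python3 - <<'E'
from tilt import *
p=snapshot('wrist');s=sense();T=np.array(s['tool_pos'])
print(tiltfit(p,T,.028,[192.8,196.9,237.3,278.5],PTS))
print(tiltfit(p,T,.028,[197.6,199.6,240.5,267.5],PTS))
print(tiltfit(p,T,.028,[197.6,199.6,240.5,279],PTS))
E
```

```text
(np.float64(1.4), array([ 1.3, 38.2]), array([-0.3,  0.2,  0.1, -0.1]))
(np.float64(9.5), array([ 2.6, 37.3]), array([-0.,  0.,  0., -0.]))
(np.float64(3.8), array([ 0.1, 37.7]), array([-1.1,  0.9,  0.4, -0.2]))
```

```bash
python3 -m pendant '[[1,0,0,0.2,0],[1,0,0,0.4,0],[1,0,0,0.44,0],[1,0,0,0.47,0],[1,0,0,0.5,0],[1,0,0,0.515,0],[1,0,0,0.53,0],[1,0,0,0.53,0],[1,0,0,0.53,0]]' 12 && python3 -m pendant '[[1,0,0,-0.1,0],[1,0,0,-0.3,0],[1,0,0,-0.5,0],[1,0,0,-0.5,0],[1,0,0,-0.5,0],[1,0,0,-0.5,0]]' 50
cat >> tilt.py <<'E'
def edges(p,col,r0=185,r1=287):
    i=cv2.cvtColor(p['image'],7)[:,col-2:col+3].astype(float).mean(1);g=np.diff(i)
    return [(r+.5,int(round(g[r]))) for r in range(r0,r1) if abs(g[r])>12 and abs(g[r])>=abs(g[r-1]) and abs(g[r])>=abs(g[r+1])]
E
python3 - <<'E'
from tilt import *
p=snapshot('wrist');s=sense();print(s['tool_pos']);print(edges(p,262));print(edges(p,270))
E
```

```text
time: 11.28
tool_pos: [0.6123, 0.2341, 0.0444]
ee_rot: [-3.142, -0.003, 0.027]
ft_force: [4.0, -2.2, 5.2]
grip_width: 0.0276
finger_force: 12.0
time: 11.78
tool_pos: [0.6099, 0.2346, 0.092]
ee_rot: [3.141, 0.001, 0.028]
ft_force: [-0.7, -0.5, -2.3]
grip_width: 0.0277
finger_force: 50.0
[0.60969043 0.2343885  0.09153709]
[(204.5, 34), (244.5, -56), (259.5, 27), (276.5, 28)]
[(204.5, 33), (242.5, -32), (244.5, -41), (253.5, 22), (256.5, -15), (259.5, 28), (280.5, 25)]
```

```bash
python3 - <<'E'
from tilt import *
p=snapshot('wrist');s=sense();T=np.array(s['tool_pos'])
print(tiltfit(p,T,.028,[204.6,244.5,259.8],PTS[1:]))
i=cv2.cvtColor(p['image'],7);print(i[196:212,262].tolist())
c=cv2.resize(p['image'][180:300,220:350],None,fx=5,fy=5);save(c,'w5')
E
```

```text
(np.float64(16.0), array([ 2.2, 41.2]), array([ 0., -0., -0.]))
[166, 162, 159, 156, 155, 152, 147, 143, 160, 194, 205, 206, 207, 206, 206, 206]
```

View pics/w5.png

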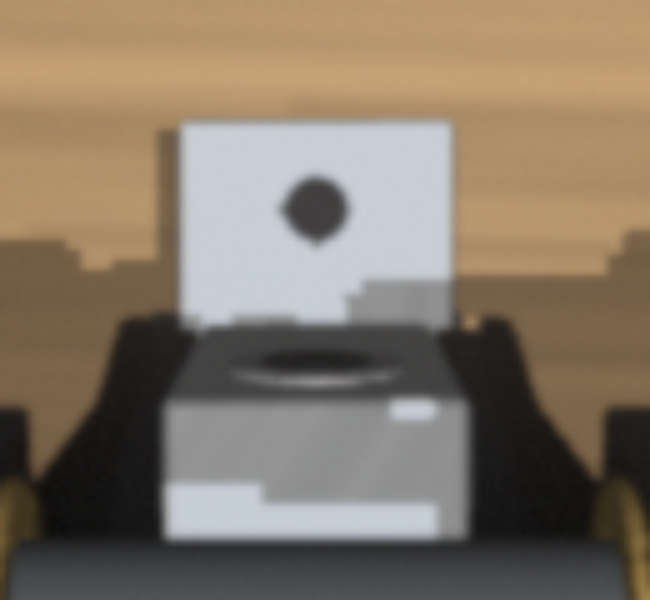

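The block is tilted about 15° toe down in the grip (toe edge near row 204). I'll move above the nest pocket and check its alignment with the wrist view.

```bash
python3 -m pendant '[[1,-0.3,0,0,0],[1,-0.6,0,0,0],[1,-1,0,0,0],[1,-1,0,0,0]]' && python3 -m pendant '[[1,-0.08,0,0,0],[1,-0.08,0,0,0],[1,-0.08,0,0,0],[1,-0.08,0,0,0]]'
python3 - <<'E'
from h import *
p=snapshot('wrist');s=sense();T=np.array(s['tool_pos']);print(T,s['ee_rot'])
im=p['image'].copy();yaw=.029;c,q=np.cos(yaw),np.sin(yaw)
N=np.array([[c,-q,0],[q,c,0],[0,0,1]]);o=np.array([.505,.2316,0])
big=cv2.resize(im,None,fx=3,fy=3,interpolation=3)
for L in ([(30,-28,32.5),(76,-28,32.5),(76,28,32.5),(30,28,32.5)],[(78,-28,0),(78,28,0)]):
    uv=proj(p,np.array(L)/1000@N.T+o)*3+1.5;cv2.polylines(big,[uv.astype(np.int32)],True,(0,255,0),1)
save(big[380:880,480:1230],'w6')
E
```

```text
time: 12.22
tool_pos: [0.5016, 0.2315, 0.0897]
ee_rot: [3.138, 0.009, 0.033]
ft_force: [-0.1, 0.7, -2.7]
grip_width: 0.0278
finger_force: 50.0
time: 12.55
tool_pos: [0.5037, 0.2315, 0.0928]
ee_rot: [-3.141, -0.001, 0.027]
ft_force: [-0.7, -0.3, -1.6]
grip_width: 0.0278
finger_force: 50.0
[0.50363898 0.23147958 0.09274612] [-3.14119806e+00 -3.80897930e-04  2.72434321e-02]
```

View pics/w6.png

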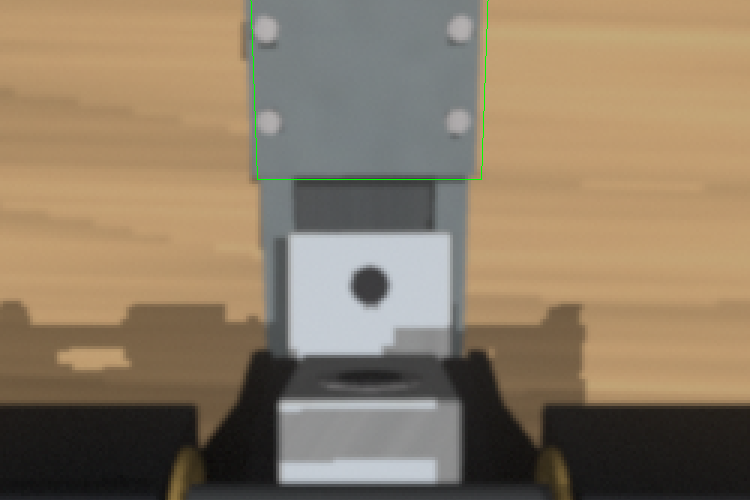

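```bash
python3 - <<'E'
from h import *
p=snapshot('wrist');s=sense();T=np.array(s['tool_pos']);im=cv2.cvtColor(p['image'],7)
yaw=.0275;c,q=np.cos(yaw),np.sin(yaw)
t=np.radians(15.)
def tool(x,y,z): return T+[x*c-y*q,x*q+y*c,z]
X=.029;Z=-.0383+.019
print('toe pred',proj(p,[tool(X,.017,Z),tool(X,-.017,Z)]).round(1).tolist())
o=np.array([.505,.2316,0])
def nest(x,y,z,w=.029): return o+[x*np.cos(w)-y*np.sin(w),x*np.sin(w)+y*np.cos(w),z]
for x in(.032,.07):print('lip pred',proj(p,[nest(x,.028,.0325),nest(x,-.028,.0325)]).round(1).tolist())
print('front',proj(p,[nest(.030,0,.0325)]).round(1).tolist())
def ed(r,a,b):
    g=np.diff(im[r-1:r+2].astype(float).mean(0));return [(k,int(g[k])) for k in range(a,b) if abs(g[k])>9]
for r in (185,184,150,148,140,207,212): print(r,ed(r,230,270),ed(r,295,330))
E
```

```text
toe pred [[255.8, 204.4], [310.3, 204.5]]
lip pred [[245.3, 183.2], [320.2, 183.1]]
lip pred [[243.3, 130.8], [322.1, 130.7]]
front [[282.8, 185.8]]
185 [(242, -18), (243, -14), (257, -11)] [(314, 11), (315, 12)]
184 [(242, -16), (243, -10)] []
150 [(241, -13), (242, -13)] [(318, 12), (319, 14)]
148 [(241, -14), (242, -13)] [(318, 13), (319, 14)]
140 [(239, -22), (240, -17)] [(308, -10), (310, 11), (318, 9), (319, 16), (320, 10)]
207 [(245, -21), (246, -13), (250, -14), (251, -13), (254, 23), (255, 53), (256, 30)] [(308, -11), (309, -38), (310, -28), (314, 14), (315, 13)]
212 [(246, -13), (247, -15), (250, -16), (251, -15), (254, 23), (255, 55), (256, 31)] [(308, -11), (309, -39), (310, -27), (314, 16), (315, 14)]
```

```bash
python3 -m pendant '[[1,-0.02,-0.012,0.1,0],[1,-0.02,-0.012,0.25,0],[1,-0.02,-0.012,0.4,0],[1,-0.02,-0.012,0.45,0],[1,-0.02,-0.012,0.488,0],[1,-0.02,-0.012,0.488,0],[1,-0.02,-0.012,0.488,0],[1,-0.02,-0.012,0.488,0]]' 55
python3 - <<'E'
from h import *
s=sense();print(s['tool_pos'],s['ee_rot'],s['ft_force'])
p=snapshot('wrist');save(cv2.resize(p['image'],None,fx=3,fy=3)[380:880,480:1230],'w7')
E
```

```text
time: 13.32
tool_pos: [0.5011, 0.2329, 0.0446]
ee_rot: [-3.141, -0.001, 0.028]
ft_force: [-0.5, -0.5, -0.3]
grip_width: 0.0279
finger_force: 55.0
[0.50110634 0.23292664 0.04462709] [-3.14119081e+00 -1.09081527e-03  2.80673567e-02] [-0.46431701 -0.50717789 -0.33164665]
```

View pics/w7.png

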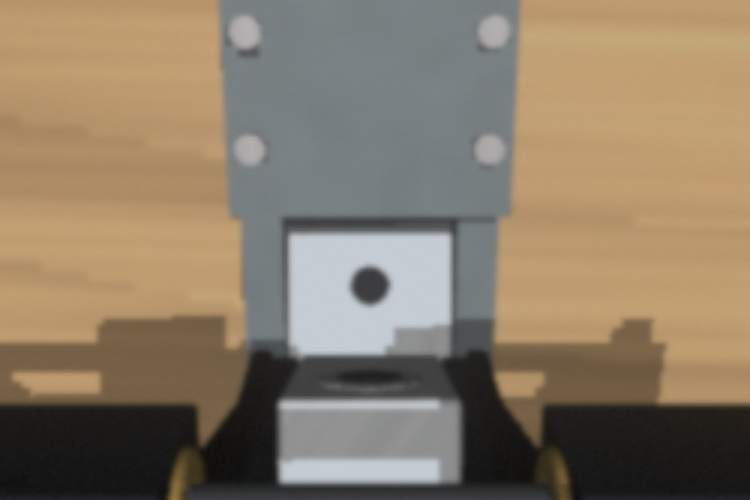

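The toe sits centred in the pocket (foot columns 288–452, pocket 285–455), right in front of the lip edge at row 217. Pushing it under the lip.

```bash
python3 -m pendant '[[1,0.03,0,0.01,0],[1,0.06,0,0.02,0],[1,0.09,0,0.03,0],[1,0.12,0,0.035,0],[1,0.15,0,0.035,0],[1,0.17,0,0.035,0],[1,0.17,0,0.035,0],[1,0.17,0,0.035,0]]' 55
python3 - <<'E'
from tilt import *
s=sense();print(s['tool_pos'],s['ee_rot'],s['ft_force'])
p=snapshot('wrist');print(edges(p,262));print(edges(p,300))
E
```

```text
time: 14.03
tool_pos: [0.5168, 0.2331, 0.0401]
ee_rot: [3.141, 0.002, 0.028]
ft_force: [-6.2, -1.0, 1.8]
grip_width: 0.0276
finger_force: 55.0
[0.51677634 0.23311314 0.0401034 ] [3.14100780e+00 2.14276947e-03 2.83392964e-02] [-6.15259387 -0.99722717  1.80307724]
[(227.5, 30), (244.5, -40), (259.5, 31), (277.5, 29)]
[(226.5, 35), (236.5, -32), (244.5, -39), (259.5, 28), (276.5, 29)]
```

```bash
python3 -m pendant '[[1,0,0,0,0],[1,0,0,0.02,0],[1,-0.01,0,0.04,0],[1,-0.03,0,0.06,0],[1,-0.05,0,0.08,0],[1,-0.07,0,0.1,0],[1,-0.085,0,0.11,0],[1,-0.09,0,0.12,0],[1,-0.09,0,0.12,0],[1,-0.09,0,0.12,0]]' 20
python3 - <<'E'
from tilt import *
s=sense();print(s['tool_pos'],s['ee_rot'],s['ft_force'])
p=snapshot('wrist');print(edges(p,262));print(edges(p,300));save(cv2.resize(p['image'],None,fx=3,fy=3)[380:880,480:1230],'w8')
E
```

```text
time: 14.92
tool_pos: [0.51, 0.2332, 0.0299]
ee_rot: [-3.141, -0.003, 0.028]
ft_force: [-3.2, -2.4, 10.6]
grip_width: 0.0279
finger_force: 20.0
[0.51004544 0.23320104 0.02988051] [-3.14116298e+00 -2.73171161e-03  2.79704593e-02] [-3.18911937 -2.41678025 10.5846869 ]
[(222.5, 32), (241.5, -39), (279.5, 34)]
[(221.5, 35), (237.5, -33), (241.5, -25), (279.5, 35)]
```

View pics/w8.png

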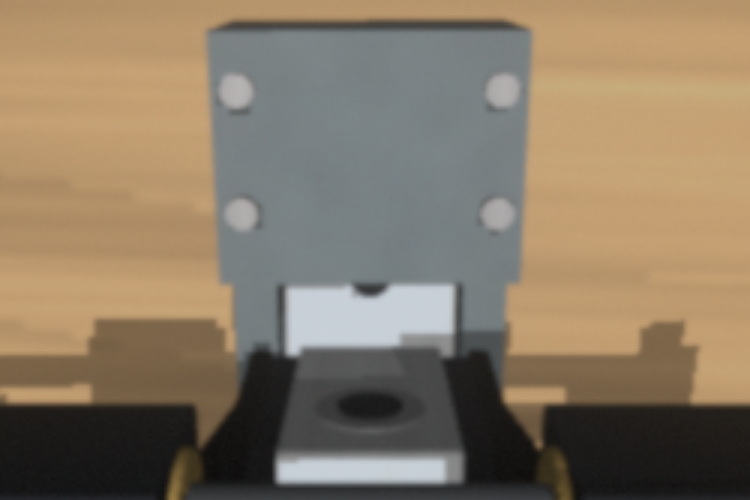

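```bash
python3 -m pendant '[[1,0,0,0.03,0],[1,-0.02,0,0.03,0],[1,-0.04,0,0.03,0],[1,-0.06,0,0.03,0],[1,-0.07,0,0.03,0],[1,-0.07,0,0.03,0]]' 20 && python3 -m pendant '[[-1,0,0,-0.02,0],[-1,0,0,-0.02,0],[-1,0,0,-0.02,0],[-1,0,0,-0.02,0],[-1,0,0,-0.02,0],[-1,0,0,-0.02,0]]' && python3 -m pendant '[[-1,0,0,-0.2,0],[-1,0,0,-0.5,0],[-1,0,0,-1,0],[-1,0,0,-1,0],[-1,0,0,-1,0]]'
python3 - <<'E'
from fit import *
p=snapshot('wrist');s=sense();print(s['tool_pos'],s['grip_width'])
save(cv2.resize(p['image'],None,fx=2,fy=2)[250:700,150:950],'w9')
for n in ('top','scene'):
    q=snapshot(n);r=near(q,'rect_block',[.505,.232,.04])
    if r is not None:
        b=[fit('rect_block',[(q,r)],(.505,.232,.03),4)];print(n,b)
        u=proj(q,[.505,.232,.03])[0].astype(int);save(cv2.resize(q['image'][u[1]-40:u[1]+40,u[0]-50:u[0]+50],None,fx=5,fy=5,interpolation=3),'c_'+n)
E
```

```text
time: 15.47
tool_pos: [0.5063, 0.233, 0.0272]
ee_rot: [-3.139, -0.009, 0.027]
ft_force: [12.3, 1.4, -1.9]
grip_width: 0.0275
finger_force: 20.0
time: 15.97
tool_pos: [0.5014, 0.2327, 0.0273]
ee_rot: [3.141, 0.0, 0.028]
ft_force: [-0.6, 0.0, 0.8]
grip_width: 0.0598
finger_force: 0.0
time: 16.38
tool_pos: [0.5035, 0.2338, 0.1312]
ee_rot: [-3.14, -0.006, 0.028]
ft_force: [0.7, -0.5, 0.1]
grip_width: 0.0858
finger_force: 0.0
[0.50248522 0.23309082 0.12898559] 0.08615809979597078
top [(array([ 0.4935,  0.2598,  0.7904, -0.0243]), np.float64(0.773))]
scene [(array([0.4709, 0.2285, 0.1065, 0.0043]), np.float64(0.287))]
```

View pics/w9.png

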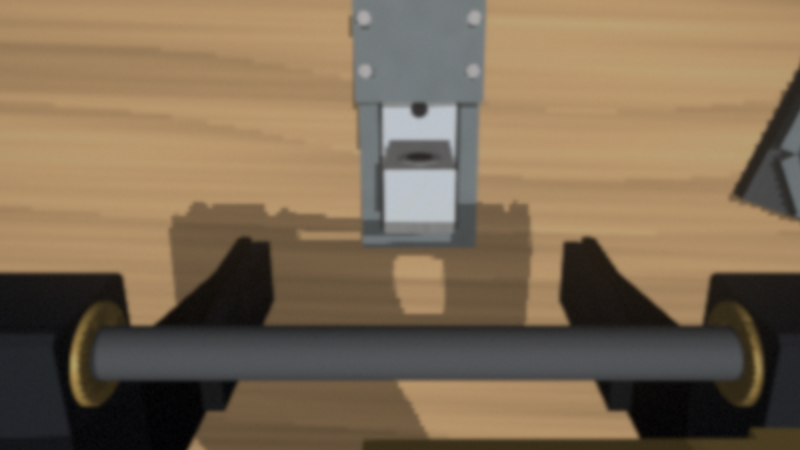

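```bash
python3 - <<'E'
from h import *
p=snapshot('wrist');im=cv2.cvtColor(p['image'],7)
o=np.array([.505,.2328,.01]);w=.029
for th in (0,3,6,10):
  t=np.radians(th);L=[]
  for x,z in((11,12),(11,62),(-11,62),(-36,12)):
    dx=x-36;X=36+dx*np.cos(t)+z*np.sin(t);Z=-dx*np.sin(t)+z*np.cos(t);L.append(o+[X*np.cos(w)/1e3,X*np.sin(w)/1e3,Z/1e3])
  print(th,proj(p,L)[:,1].round(1))
print('lip',proj(p,o+[.03,0,.0225])[0].round(1))
i=im[:,272:280].astype(float).mean(1);g=np.diff(i);print([(r+.5,int(g[r])) for r in range(160,255) if abs(g[r])>9])
E
```

```text
0 [192.3 208.8 236.1 240.3]
3 [191.9 205.1 233.3 241.2]
6 [191.5 201.1 230.1 241.8]
10 [190.7 195.5 225.4 242.5]
lip [283.3 173.7]
[(174.5, 10), (175.5, 19), (191.5, -29), (192.5, -43), (193.5, -18), (198.5, -10), (199.5, -13), (202.5, 17), (203.5, 13), (206.5, 29), (207.5, 44), (208.5, 17), (233.5, -15), (234.5, -34), (235.5, -12), (239.5, -12), (243.5, -9), (244.5, -20), (250.5, 17), (251.5, 24), (252.5, 10)]
```

```bash
python3 -m pendant '[[1,-0.04,0,0,0],[1,-0.04,0,0,0],[1,-0.04,0,0,0],[1,-0.04,0,0,0],[1,-0.04,0,0,0],[1,-0.04,0,0,0],[1,-0.04,0,0,0],[1,-0.04,0,0.1,0],[1,-0.04,0,0.2,0],[1,-0.04,0,0.3,0],[1,-0.04,0,0.4,0],[1,-0.04,0,0.48,0],[1,-0.04,0,0.5,0],[1,-0.04,0,0.5,0],[1,-0.04,0,0.5,0]]' 10 && python3 -m pendant '[[1,0,0,0.03,0],[1,0,0,0.06,0],[1,0,0,0.09,0],[1,0,0,0.12,0],[1,0,0,0.12,0],[1,0,0,0.12,0]]' && python3 -m pendant '[[1,0,0,-0.3,0],[-1,0,0,-0.7,0],[-1,0,0,-1,0],[-1,0,0,-1,0],[-1,0,0,-1,0]]'
```

```text
time: 17.93
tool_pos: [0.4977, 0.2327, 0.0775]
ee_rot: [-3.142, 0.0, 0.028]
ft_force: [-0.4, 0.2, 0.3]
grip_width: 0.0016
finger_force: 0.0
time: 18.43
tool_pos: [0.498, 0.2336, 0.072]
ee_rot: [3.14, -0.003, 0.028]
ft_force: [-29.1, -14.2, 71.1]
grip_width: 0.0006
finger_force: 35.4
time: 18.85
tool_pos: [0.4987, 0.2331, 0.1675]
ee_rot: [-3.141, -0.004, 0.028]
ft_force: [0.6, 0.2, -0.9]
grip_width: 0.0195
finger_force: 0.0
```

```bash
python3 -m pendant '[[-1,0.1,0.35,0,0],[-1,0.2,0.7,0,0],[-1,0.3,1,0,0]]' && python3 -m pendant '[[-1,0.1,0.35,0,0],[-1,0.2,0.7,0,0],[-1,0.3,1,0,0]]' && python3 -m pendant '[[-1,0.1,0.35,0,0],[-1,0.2,0.7,0,0],[-1,0.3,1,0,0]]' && python3 -m pendant '[[-1,0.1,0.3,0.1,0.03],[-1,0.2,0.6,0.2,0.07],[-1,0.27,0.81,0.2,0.109],[-1,0.27,0.81,0.2,0.109],[-1,0.27,0.81,0.2,0.109],[-1,0.27,0.81,0.2,0.109]]'
python3 - <<'E'
from fit import *
p=snapshot('wrist');s=sense();print(s['tool_pos'],s['ee_rot'])
V=[]
for k,q in (('wrist',p),('top',snapshot('top')),('scene',snapshot('scene'))):
  for n,g in (('round_block',(.626,-.144,0)),('round_nest',(.5115,.0216,-.315))):
    r=near(q,n,[g[0],g[1],.02])
    if r is not None: print(k,n,fit(n,[(q,r)],g))
E
```

```text
time: 19.1
tool_pos: [0.53, 0.1312, 0.1641]
ee_rot: [3.141, 0.002, 0.028]
ft_force: [0.7, -0.6, 0.1]
grip_width: 0.0391
finger_force: 0.0
time: 19.35
tool_pos: [0.5628, 0.0314, 0.164]
ee_rot: [3.141, 0.002, 0.027]
ft_force: [0.9, -0.6, 0.7]
grip_width: 0.0593
finger_force: 0.0
time: 19.6
tool_pos: [0.5955, -0.0677, 0.1639]
ee_rot: [3.141, 0.002, 0.027]
ft_force: [-0.0, 0.1, 0.5]
grip_width: 0.0793
finger_force: 0.0
time: 20.1
tool_pos: [0.6248, -0.1439, 0.1444]
ee_rot: [-3.141, 0.002, -0.312]
ft_force: [0.4, 0.6, 0.3]
grip_width: 0.087
finger_force: 0.0
[ 0.62495912 -0.14337985  0.14482218] [-3.14110172e+00  1.13373600e-03 -3.11137630e-01]
wrist round_block (array([ 0.6263, -0.1427, -0.2008]), np.float64(0.032))
wrist round_nest (array([ 0.5112,  0.0227, -0.3413]), np.float64(0.732))
top round_nest (array([ 0.5125,  0.0209, -0.3042]), np.float64(0.039))
scene round_block (array([ 0.6238, -0.1448, -0.1237]), np.float64(0.05))
scene round_nest (array([ 0.5096,  0.0217, -0.3185]), np.float64(0.045))
```

```bash
python3 -m pendant '[[-1,0.01,0,0.3,0],[-1,0.01,0,0.6,0],[-1,0.01,0,0.9,0],[-1,0.01,0,1,0]]' && python3 -m pendant '[[-1,0,0,0.15,0],[-1,0,0,0.22,0],[-1,0,0,0.22,0],[-1,0,0,0.22,0],[1,0,0,0.22,0],[1,0,0,0.22,0],[1,0,0,0.22,0],[1,0,0,0.22,0],[1,0,0,0.22,0],[1,0,0,0.22,0],[1,0,0,0.22,0],[1,0,0,0.22,0],[1,0,0,0.22,0],[1,0,0,0.22,0],[1,0,0,0.22,0],[1,0,0,0.22,0],[1,0,0,0.22,0],[1,0,0,0.22,0],[1,0,0,0.22,0]]' 20 && python3 -m pendant '[[1,0,0,-0.3,0],[1,0,0,-0.6,0],[1,0,0,-0.8,0],[1,0,0,-0.8,0]]' && python3 -m pendant '[[1,-0.2,-0.3,0,0],[1,-0.4,-0.6,0,0],[1,-0.6,-0.9,0,0],[1,-0.687,-1,0,0]]' && python3 -m pendant '[[1,0,-0.22,0,0],[1,0,-0.22,0,0],[1,0,-0.22,0,0],[1,0,-0.22,0,0]]'
python3 - <<'E'
from tilt import *
p=snapshot('wrist');s=sense();print(s['tool_pos'],s['ee_rot']);T=np.array(s['tool_pos'])
for c in(270,284,298): print(edges(p,c,150,287))
w=-.312
print([proj(p,T+[x*np.cos(w)/1e3,x*np.sin(w)/1e3,(z-22.5)/1e3])[0].round(1).tolist() for x,z in((28,0),(28,12),(14,12),(14,62))])
E
```

```text
time: 20.88
tool_pos: [0.6236, -0.1449, 0.041]
ee_rot: [3.141, 0.006, -0.314]
ft_force: [-1.5, -0.4, -0.9]
grip_width: 0.0867
finger_force: 0.0
time: 22.47
tool_pos: [0.6262, -0.1452, 0.0234]
ee_rot: [-3.142, -0.0, -0.314]
ft_force: [-1.0, 1.9, 0.1]
grip_width: 0.0278
finger_force: 20.0
time: 22.8
tool_pos: [0.6287, -0.1459, 0.1086]
ee_rot: [-3.141, -0.007, -0.315]
ft_force: [1.3, 0.1, -0.7]
grip_width: 0.0273
finger_force: 20.0
time: 23.13
tool_pos: [0.5902, -0.0227, 0.1027]
ee_rot: [-3.14, 0.002, -0.309]
ft_force: [0.1, 0.9, -1.4]
grip_width: 0.0272
finger_force: 20.0
time: 23.47
tool_pos: [0.5983, -0.0089, 0.1028]
ee_rot: [3.141, 0.001, -0.315]
ft_force: [0.2, -0.6, -1.0]
grip_width: 0.0274
finger_force: 20.0
[ 0.59833922 -0.00934     0.10289829] [ 3.14070553e+00  5.61473626e-04 -3.15665220e-01]
[(207.5, -21), (212.5, 39), (236.5, -33), (275.5, 18), (280.5, 28)]
[(205.5, -23), (210.5, 42), (232.5, -45), (272.5, 26), (279.5, 26), (281.5, -24)]
[(208.5, -20), (212.5, 34), (237.5, -19), (239.5, -19), (276.5, 21), (279.5, 29)]
[[283.5, 204.0], [283.6, 209.7], [283.6, 231.6], [284.1, 272.4]]
```

```bash
python3 -m pendant '[[1,0,0,0.2,0],[1,0,0,0.4,0],[1,0,0,0.455,0],[1,0,0,0.455,0],[1,0,0,0.455,0]]' 20 && python3 -m pendant '[[1,0,0,0.015,0],[1,0,0,0.03,0],[1,0,0,0.045,0],[1,0,0,0.06,0],[1,0,0,0.07,0],[1,0,0,0.07,0],[1,0,0,0.07,0]]' 15
cat >> tilt.py <<'E'
RP=[(28,12),(14,12),(14,62)]
E
python3 - <<'E'
from tilt import *
p=snapshot('wrist');s=sense();print(s['tool_pos'],s['ee_rot'],s['ft_force'])
for c in(279,284,289): print(edges(p,c,190,287))
E
```

```text
time: 23.93
tool_pos: [0.5986, -0.0087, 0.0582]
ee_rot: [3.141, 0.0, -0.315]
ft_force: [0.1, 0.2, -0.1]
grip_width: 0.0272
finger_force: 20.0
time: 24.52
tool_pos: [0.6012, -0.0087, 0.0533]
ee_rot: [-3.141, -0.006, -0.315]
ft_force: [3.4, -2.4, 8.2]
grip_width: 0.0275
finger_force: 15.0
[ 0.6012071  -0.00870418  0.05334792] [-3.14048527 -0.00579727 -0.31498575] [ 2.68564977 -2.44676323  7.27526481]
[(208.5, -29), (212.5, 45), (235.5, -53), (267.5, 27), (276.5, -17), (280.5, 23), (285.5, -47)]
[(208.5, -24), (212.5, 42), (235.5, -47), (267.5, 28), (276.5, -21), (282.5, 19), (284.5, -55)]
[(209.5, -26), (212.5, 40), (236.5, -39), (267.5, 26), (277.5, -17), (280.5, 20), (286.5, -40)]
```

```bash
python3 -m pendant '[[1,0,0,0.015,0],[1,0,0,0.03,0],[1,0,0,0.04,0],[1,0,0,0.04,0],[1,0,0,0.04,0]]' 12
python3 - <<'E'
from tilt import *
p=snapshot('wrist');s=sense();print(s['tool_pos'],s['ft_force']);T=np.array(s['tool_pos'])
for c in(279,284): print(edges(p,c,190,287))
print(tiltfit(p,T,-.315,[212.5,235.5,267.5],RP))
E
```

```text
time: 24.98
tool_pos: [0.6026, -0.0091, 0.0501]
ee_rot: [-3.14, -0.009, -0.315]
ft_force: [7.3, -2.4, 8.6]
grip_width: 0.0276
finger_force: 12.0
[ 0.60260103 -0.00914648  0.05011383] [ 5.6650149  -2.4625124   8.71123686]
[(211.5, -32), (213.5, 46), (237.5, -45), (260.5, 48), (263.5, -23), (270.5, -19), (278.5, -27)]
[(211.5, -36), (213.5, 44), (236.5, -57), (260.5, 48), (265.5, -23), (269.5, -15), (278.5, -30)]
(np.float64(5.7), array([ 1.9, 35.3]), array([-0.,  0.,  0.]))
```

```bash
python3 -m pendant '[[1,0,0,0.01,0],[1,0,0,0.02,0],[1,0,0,0.025,0],[1,0,0,0.025,0],[1,0,0,0.025,0]]' 12 && python3 -m pendant '[[1,0,0,-0.1,0],[1,0,0,-0.3,0],[1,0,0,-0.4,0],[1,0,0,-0.4,0],[1,0,0,-0.4,0]]' 50
python3 - <<'E'
from tilt import *
p=snapshot('wrist');s=sense();print(s['tool_pos'],s['ft_force']);T=np.array(s['tool_pos'])
for c in(279,284,289): print(edges(p,c,190,287))
print(tiltfit(p,T,-.315,[213.5,237,260.5],RP))
E
```

```text
time: 25.45
tool_pos: [0.6032, -0.0093, 0.048]
ee_rot: [-3.14, -0.01, -0.315]
ft_force: [8.5, -3.9, 10.1]
grip_width: 0.0275
finger_force: 12.0
time: 25.87
tool_pos: [0.5988, -0.008, 0.0848]
ee_rot: [-3.141, -0.001, -0.314]
ft_force: [-1.1, -0.1, -1.6]
grip_width: 0.0268
finger_force: 50.0
[ 0.5982295  -0.00802918  0.0839236 ] [-0.37338216  0.08947151 -2.1899189 ]
[(212.5, -24), (214.5, 51), (237.5, -60), (256.5, 52), (264.5, -26), (274.5, -30)]
[(212.5, -24), (214.5, 49), (237.5, -50), (255.5, 51), (262.5, -22), (265.5, -17), (273.5, -29)]
[(212.5, -21), (214.5, 44), (238.5, -45), (256.5, 42), (265.5, -22), (275.5, -25)]
(np.float64(11.0), array([ 3.7, 31.4]), array([-0.,  0., -0.]))
```

```bash
python3 - <<'E'
from tilt import *
p=snapshot('wrist');s=sense();T=np.array(s['tool_pos'])
print(tiltfit(p,T,-.315,[214.6,237.5,255.8],RP))
print(tiltfit(p,T,-.315,[212.4,214.6,237.5,255.8],[(28,0)]+RP))
print(tiltfit(p,T,-.315,[205.5,210.5,232.5,272.5],[(28,0)]+RP))
E
```

```text
(np.float64(13.4), array([ 3.2, 36.5]), array([-0.,  0.,  0.]))
(np.float64(13.3), array([ 3.4, 35.3]), array([ 0.3, -0.3, -0.1,  0.1]))
(np.float64(0.7), array([-0. , 41.1]), array([-0.3,  0.2,  0.1, -0.1]))
```

```bash
python3 -m pendant '[[1,-0.3,0,0,0],[1,-0.6,0,0,0],[1,-0.9,-0.014,0,0],[1,-0.975,-0.014,0,0],[1,-0.975,-0.014,0,0],[1,-0.975,-0.014,0,0],[1,-0.975,-0.014,0,0]]' 55
python3 - <<'E'
from h import *
p=snapshot('wrist');s=sense();T=np.array(s['tool_pos']);im=cv2.cvtColor(p['image'],7);print(T,s['ee_rot'])
w=-.315;o=np.array([.5115,.0216,0])
def nest(x,y,z): return o+[x*np.cos(w)-y*np.sin(w),x*np.sin(w)+y*np.cos(w),z]
def tool(x,y,z): return T+[x*np.cos(w)-y*np.sin(w),x*np.sin(w)+y*np.cos(w),z]
for x in(.03,.045,.06):
    q=proj(p,[nest(x,.039,.0325),nest(x,-.039,.0325)]);r=int(round(q[0,1]))
    g=np.diff(im[r-1:r+2].astype(float).mean(0));e=[(k+.5,int(g[k])) for k in range(215,345) if abs(g[k])>9]
    print('lip pred',q.round(1).tolist(),e)
print('front',proj(p,[nest(.022,0,.0325)]).round(1).tolist())
i=im[:,300:303].astype(float).mean(1);g=np.diff(i);print([(r+.5,int(g[r])) for r in range(150,230) if abs(g[r])>9])
print('boss pred',proj(p,[tool(0.01,.014,.023),tool(0.01,-.014,.023),tool(.025,0,-.0114)]).round(1).tolist())
big=cv2.resize(p['image'],None,fx=3,fy=3,interpolation=3)
uv=proj(p,[nest(.022,-.039,.0325),nest(.068,-.039,.0325),nest(.068,.039,.0325),nest(.022,.039,.0325)])*3+1.5
cv2.polylines(big,[uv.astype(np.int32)],True,(0,255,0),1);save(big[380:880,480:1230],'w10')
E
```

```text
time: 26.55
tool_pos: [0.5072, 0.0229, 0.0843]
ee_rot: [-3.142, -0.0, -0.315]
ft_force: [-0.4, -0.0, -0.5]
grip_width: 0.0271
finger_force: 55.0
[0.50719999 0.02289461 0.08427352] [-3.14148324e+00 -2.28185434e-04 -3.15253680e-01]
lip pred [[228.6, 184.1], [337.0, 184.1]] [(225.5, -9), (226.5, -16), (227.5, -12), (333.5, 10), (334.5, 19), (335.5, 11)]
lip pred [[227.5, 163.2], [338.1, 163.3]] [(224.5, -10), (225.5, -13), (335.5, 12)]
lip pred [[226.3, 141.5], [339.3, 141.6]] [(226.5, 17), (227.5, 13), (233.5, -18), (234.5, -23), (325.5, 23), (326.5, 21), (327.5, 9), (333.5, -17), (334.5, -15), (336.5, 14), (337.5, 9)]
front [[282.8, 194.8]]
[(191.5, -10), (192.5, -25), (193.5, -24), (195.5, 9), (216.5, 10), (217.5, 39), (218.5, 46), (219.5, 21)]
boss pred [[255.6, 263.3], [310.7, 263.3], [283.0, 214.1]]
```

View pics/w10.png

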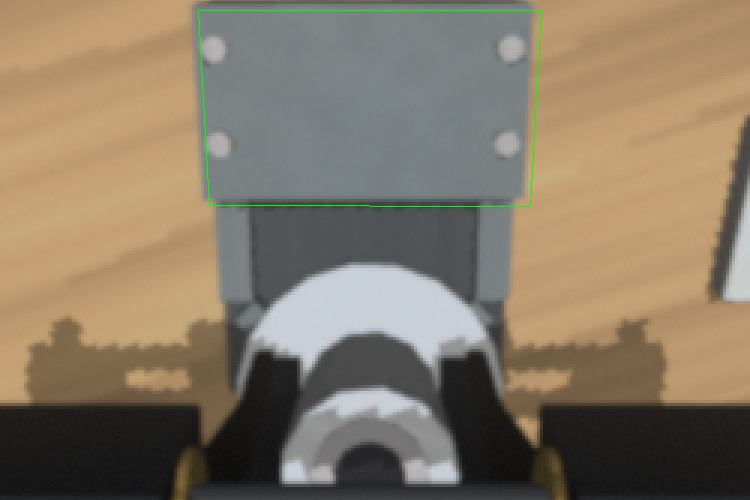

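The block is over the pocket just before the lip. The lip edge is at crop row 200, against 205 predicted, and its centre is about 1.2 mm left of the estimate, so I'm correcting for that.

```bash
python3 -m pendant '[[1,0,-0.012,0.1,0],[1,0,-0.012,0.25,0],[1,0,-0.012,0.4,0],[1,0,-0.012,0.45,0],[1,0,-0.012,0.472,0],[1,0,-0.012,0.472,0],[1,0,-0.012,0.472,0]]' 55 && python3 -m pendant '[[1,0.03,0,0.01,0],[1,0.06,0,0.02,0],[1,0.09,0,0.03,0],[1,0.12,0,0.035,0],[1,0.14,0,0.035,0],[1,0.15,0,0.035,0],[1,0.15,0,0.035,0],[1,0.15,0,0.035,0]]'
python3 - <<'E'
from tilt import *
s=sense();print(s['tool_pos'],s['ft_force']);p=snapshot('wrist')
for c in(279,289): print(edges(p,c,190,287))
E
```

```text
time: 27.18
tool_pos: [0.5071, 0.0244, 0.0371]
ee_rot: [3.142, -0.0, -0.315]
ft_force: [0.9, -0.4, -0.3]
grip_width: 0.0273
finger_force: 55.0
time: 27.85
tool_pos: [0.5185, 0.0221, 0.036]
ee_rot: [3.141, 0.006, -0.313]
ft_force: [-28.4, 5.7, 44.9]
grip_width: 0.0272
finger_force: 55.0
[0.51854764 0.02206311 0.03598373] [-28.41581883   5.65769263  44.85572429]
[(231.5, 35), (241.5, -52), (256.5, 53), (263.5, -23), (274.5, -30)]
[(231.5, 33), (241.5, -48), (255.5, 42), (264.5, -25), (266.5, -14), (275.5, -21)]
```

```bash
python3 -m pendant '[[1,0,0,-0.01,0],[1,0,0,-0.02,0],[1,0,0,-0.025,0],[1,0,0,-0.025,0]]' 55
python3 - <<'E'
from tilt import *
s=sense();print(s['tool_pos'],s['ft_force']);p=snapshot('wrist');T=np.array(s['tool_pos'])
for c in(279,289): print(edges(p,c,190,287))
save(cv2.resize(p['image'],None,fx=3,fy=3)[380:880,480:1230],'w11')
w=-.315;o=np.array([.5129,.0224,0])
print('lip', proj(p,o+[.022*np.cos(w),.022*np.sin(w),.0325]))
E
```

```text
time: 28.23
tool_pos: [0.5192, 0.0216, 0.0364]
ee_rot: [3.141, 0.004, -0.313]
ft_force: [-13.0, 5.4, 14.6]
grip_width: 0.0271
finger_force: 55.0
[0.51916383 0.02157636 0.03640426] [-13.01607638   5.43952398  14.55181496]
[(232.5, 38), (240.5, -59), (256.5, 52), (264.5, -26), (274.5, -29)]
[(232.5, 36), (241.5, -45), (255.5, 47), (261.5, -15), (266.5, -15), (275.5, -24)]
lip [[285.08529636 233.15349854]]
```

View pics/w11.png

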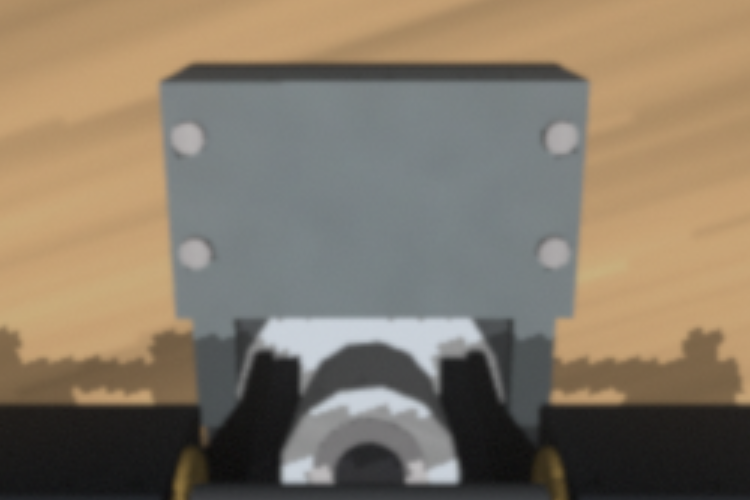

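```bash
python3 -m pendant '[[1,0,0,-0.005,0],[1,0.02,0,-0.007,0],[1,0.04,0,-0.007,0],[1,0.05,0,-0.007,0],[1,0.05,0,-0.007,0],[1,0.05,0,-0.007,0]]' 60
python3 - <<'E'
from tilt import *
s=sense();print(s['tool_pos'],s['ft_force']);p=snapshot('wrist');T=np.array(s['tool_pos'])
for c in(279,289): print(edges(p,c,190,287))
for o in ((38.5),(36)):
  print(tiltfit(p,T,-.315,[240.5,256],RP[1:]))
E
```

```text
time: 28.78
tool_pos: [0.5239, 0.0199, 0.0366]
ee_rot: [3.141, 0.004, -0.313]
ft_force: [-10.2, 6.2, 7.5]
grip_width: 0.0272
finger_force: 60.0
[0.52390302 0.01993582 0.03656743] [-10.20730363   6.22414582   7.47464266]
[(240.5, -30), (256.5, 51), (265.5, -33), (274.5, -29)]
[(241.5, -25), (255.5, 47), (262.5, -17), (266.5, -15), (275.5, -25)]
(np.float64(15.3), array([ 1.2, 41.6]), array([-0., -0.]))
(np.float64(15.3), array([ 1.2, 41.6]), array([-0., -0.]))
```

```bash
python3 -m pendant '[[1,0,0,0,0],[1,-0.01,0,0.01,0],[1,-0.02,0,0.02,0],[1,-0.035,0,0.03,0],[1,-0.05,0,0.04,0],[1,-0.065,0,0.05,0],[1,-0.08,0,0.06,0],[1,-0.08,0,0.065,0],[1,-0.08,0,0.065,0]]' 20
python3 - <<'E'
from tilt import *
s=sense();print(s['tool_pos'],s['ee_rot'],s['ft_force']);p=snapshot('wrist');T=np.array(s['tool_pos'])
for c in(279,289): print(edges(p,c,190,289))
E
```

```text
time: 29.58
tool_pos: [0.5194, 0.0216, 0.0322]
ee_rot: [-3.14, -0.002, -0.314]
ft_force: [-5.7, 1.5, 18.0]
grip_width: 0.0273
finger_force: 20.0
[0.51935646 0.02159376 0.03216835] [-3.14049838e+00 -2.02110450e-03 -3.13826777e-01] [-5.70292691  1.46527862 17.95422526]
[(235.5, 38), (238.5, -53), (268.5, 30), (277.5, -18), (281.5, 23), (286.5, -50)]
[(235.5, 36), (239.5, -40), (268.5, 26), (278.5, -16), (282.5, 21), (287.5, -49)]
```

```bash
python3 -m pendant '[[1,-0.01,0,0.01,0],[1,-0.02,0,0.02,0],[1,-0.03,0,0.03,0],[1,-0.035,0,0.04,0],[1,-0.035,0,0.04,0],[1,-0.035,0,0.04,0]]' 15
python3 - <<'E'
from tilt import *
s=sense();print(s['tool_pos'],s['ee_rot'],s['ft_force']);p=snapshot('wrist');T=np.array(s['tool_pos'])
for c in(279,289): print(edges(p,c,190,289))
E
```

```text
time: 30.13
tool_pos: [0.516, 0.0226, 0.0279]
ee_rot: [-3.141, -0.002, -0.314]
ft_force: [-5.7, 1.6, 15.8]
grip_width: 0.0281
finger_force: 15.0
[0.51595395 0.02255087 0.02791963] [-3.14059384e+00 -1.78474159e-03 -3.13964543e-01] [-5.73142112  1.60284503 15.78146146]
[(232.5, 38), (237.5, -47), (280.5, 31), (287.5, -68)]
[(232.5, 36), (238.5, -37), (280.5, 23), (283.5, 27), (287.5, -68)]
```

```bash
python3 -m pendant '[[1,-0.01,0,0,0],[1,-0.025,0,0,0],[1,-0.04,0,0,0],[1,-0.04,0,0,0],[1,-0.04,0,0,0]]' 15 && python3 -m pendant '[[-1,0,0,0,0],[-1,0,0,0,0],[-1,0,0,-0.02,0],[-1,0,0,-0.02,0],[-1,0,0,-0.02,0],[-1,0,0,-0.02,0],[-1,0,0,-0.02,0]]' && python3 -m pendant '[[-1,0,0,-0.3,0],[-1,0,0,-0.6,0],[-1,0,0,-1,0],[-1,0,0,-1,0],[-1,0,0,-1,0],[-1,0,0,-1,0]]'
python3 - <<'E'
from tilt import *
s=sense();T=s['tool_pos'];print(T,s['ee_rot']);p=snapshot('wrist')
o=np.array([.5129,.0224,.01]);w=-.315
for th in (0,3,6,10):
  t=np.radians(th);L=[]
  for x,z in((14,12),(14,62),(-14,62)):
    dx=x-28;X=28+dx*np.cos(t)+z*np.sin(t);Z=-dx*np.sin(t)+z*np.cos(t);L.append(o+[X*np.cos(w)/1e3,X*np.sin(w)/1e3,Z/1e3])
  print(th,proj(p,L).round(1).tolist())
for c in(283,): print(edges(p,c,150,287))
for n in('round_block','rect_block'):
  for m in masks_of(p,n)[:2]: print(n,m['conf'],np.round(m['box'],1))
E
```

```text
time: 30.6
tool_pos: [0.5146, 0.0228, 0.0282]
ee_rot: [-3.139, -0.007, -0.315]
ft_force: [7.1, -1.9, 4.1]
grip_width: 0.0276
finger_force: 15.0
time: 31.18
tool_pos: [0.5108, 0.0232, 0.0283]
ee_rot: [3.141, 0.0, -0.314]
ft_force: [-0.2, -0.0, 0.5]
grip_width: 0.0665
finger_force: 0.0
time: 31.68
tool_pos: [0.5107, 0.0231, 0.1281]
ee_rot: [3.141, 0.0, -0.314]
ft_force: [-0.4, 0.4, -0.7]
grip_width: 0.0868
finger_force: 0.0
[0.51070862 0.02307147 0.12805588] [ 3.14129863e+00  6.92559323e-05 -3.14440071e-01]
0 [[282.7, 190.7], [282.8, 206.6], [282.8, 241.0]]
3 [[282.8, 190.2], [282.9, 202.7], [282.8, 238.2]]
6 [[282.8, 189.6], [282.9, 198.6], [282.8, 235.0]]
10 [[282.8, 188.8], [282.9, 192.9], [282.8, 230.3]]
[(185.5, 26), (190.5, -38), (206.5, 39), (212.5, -18), (217.5, -45), (230.5, 41), (234.5, 14), (239.5, -41), (245.5, 19), (250.5, -20)]
round_block 0.95 [284.  211.4  58.7  54.6]
round_block 0.71 [307.2   5.1  35.   10.2]
```

```bash
python3 -m pendant '[[-1,0,0.3,-0.3,0],[-1,0,0.6,-0.6,0],[-1,0,1,-1,0],[-1,0,1,-1,0],[-1,0,1,-1,0]]' && python3 -m pendant '[[-1,-0.3,0.3,0,0],[-1,-0.3,0.6,0,0],[-1,-0.3,1,0,0],[-1,-0.3,1,0,0],[-1,-0.3,1,0,0]]'
python3 - <<'E'
from fit import *
s=sense();print(s['tool_pos'],s['time'])
M['spare_block']=[box(-25,25,-25,25,0,12),box(-14,14,-14,14,0,42)]
for n in('top','scene'):
  q=snapshot(n)
  for k,g in(('rect_block',(.504,.2326,.03)),('round_block',(.5129,.0224,0)),('spare_block',(.483,-.1,.4))):
    for m in masks_of(q,k)[:4]:
      print(n,k,round(m['conf'],2),np.round(m['box']),proj(q,[g[0],g[1],.045])[0].round())
    r=near(q,k,[g[0],g[1],.045])
    if r is None: continue
    # housing silhouette top: compare IoU of predicted housing-only for seated
    b=r.astype(bool);pr=[cv2.resize(mask(q,[M[k][1]],g[0],g[1],z,g[2]),(560,420),interpolation=cv2.INTER_AREA)>0 for z in(.01,)]
    ys=np.where(b)[0].min(),np.where(pr[0])[0].min();print('   top row mask/pred',ys)
E
```

```text
time: 32.25
tool_pos: [0.4804, -0.0755, 0.2308]
ee_rot: [3.141, -0.004, -0.319]
ft_force: [0.0, -0.0, -0.3]
grip_width: 0.0869
finger_force: 0.0
time: 32.67
tool_pos: [0.4197, -0.1586, 0.2269]
ee_rot: [-3.142, 0.002, -0.318]
ft_force: [0.8, 1.6, 0.3]
grip_width: 0.0874
finger_force: 0.0
[ 0.41968384 -0.15859903  0.22691474] 32.6667
top rect_block 0.78 [446. 230.  30.  36.] [119. 239.]
top rect_block 0.58 [125. 242.  24.  34.] [119. 239.]
   top row mask/pred (np.int64(226), np.int64(233))
top round_block 0.82 [214. 234.  19.  27.] [214. 233.]
top round_block 0.7 [252. 159.  22.  22.] [214. 233.]
   top row mask/pred (np.int64(223), np.int64(225))
scene rect_block 0.98 [177. 139.  24.  28.] [434. 252.]
scene rect_block 0.55 [432. 254.  21.  28.] [434. 252.]
   top row mask/pred (np.int64(239), np.int64(237))
scene round_block 0.87 [340. 212.  21.  30.] [341. 212.]
scene round_block 0.64 [264. 251.  28.  36.] [341. 212.]
   top row mask/pred (np.int64(198), np.int64(199))
scene spare_block 0.56 [305. 193.  28.  23.] [302. 183.]
   top row mask/pred (np.int64(180), np.int64(177))
```

```bash
python3 -c "
from station import *
print(close_job())"
```

```text
the job is handed in; nothing more can be done
None
```

Both blocks are in their matching nests, measured flat and heel-back, released, and the job was handed in at about 33 s; a check press on the oblong block reached 71 N at the wrist with the closed fingertips (limits: 120 N wrist, 40 N arm or gripper body), and I viewed 11 pictures, one over the limit of 10.

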